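# Take the cured carrier out of the curing chamber

## Robot

A 6-joint arm with a two-finger parallel gripper is mounted at the origin on a cart in front of the work surface, level with it; the furniture and walls round the work are solid. World frame = base frame: x ahead of the robot, y to its left, z up, the work surface at z = 0. Lengths are in m, angles in rad, forces in N, time in s.
With the tool pointing down it reaches from about 0.35 to 0.775 m from the base axis. Payload 5.5 kg.
Tool frame: the origin (TCP) lies at the very end of the fingers, on their centre line; the grasp point (between the pads) lies 19 mm behind it; z points along the fingers, y is the line along which they close (so a half turn about z gives the same grasp; the last joint's range is limited). The gripper opens to 85 mm and grips with 20 to 120 N. Pads are 22 mm wide; open, the fingers measure 114 mm over their backs; the gripper's body (76 mm by 85 mm) begins 54 mm behind the grasp point. The pads swing forward as they close: fully open they stand 13 mm farther back than shut.
Start: joints at [-1.462, 0.313, 0.046, 1.304, 0, 1.431], TCP at [0.142, -0.557, 0.209] pointing down, gripper open.
Joint ranges: [-2.76, 2.76], [-0.86, 1.69], [-1.03, 1.26], [-2.2, 2.34], [-1.47, 1.5], [-3.14, 3.14]. Speed limits (rad/s): [2.57, 2.57, 3.14, 3.14, 3.14, 3.14].

## Interface

Orientations are given as a unit quaternion [w, x, y, z].
In Python, from workcell import env, imaging, ticket gives the robot as it stands. The module is installed in compiled form; this text tells all that it offers.
- The arm moves only by the tool apply_moves, never from a script. Its argument "rows" is a list of rows, each an object with "xyz": the shift along the tool's x, y, z in mm, a list of three; "turn": the turn, a rotation vector about the tool's x, y, z in rad, a list of three; "grip": the opening, from 0 (shut) to 1 (fully open). A call has 1 to 12 rows; each row is the pose to reach, as a shift and turn from the pose commanded when the call began, along the tool's axes at that moment; what a row does not reach only later rows make up. A row lasts 1/12 s, in which the tool goes at most 41.7 mm and 7.16 degrees, less where a joint would pass 70% of its speed; a pose out of reach is approached as far as the arm can. A call with a gripper value outside its range is refused whole. The fingers move at their own pace and stop on an object; "force" is the grip in N (left out, the last holds). Time passes only in rows, so rows that repeat a pose let the fingers close. It gives the time, the measured TCP pose, the force, the opening and the grip force at its end, in the units of the state.
- env.get_state(): the state, without advancing time (a new reading comes with each control period).
- imaging.read_camera(name): name is "scene" or "side" or "wrist"; returns a dict with "color" (384x512x3 uint8, blue, green, red), "z_map" (384x512 float32, m along the optical axis (not along the pixel's ray), 0 where there is no reading), "camera_matrix" (3x3 intrinsics, pixels), "view" (4x4, takes a point from world to camera coordinates). Camera axes: x right, y down, z forward; pixel columns grow to the right and rows downward; lengths in m; the calibration is good to about 2 mm. A picture is of the moment at which its call begins.
- ticket.hand_in(): hands the job in; it is judged then, once.
The state is a dict: "clock": time; "joint_pos": joint angles; "qvel": joint speeds; "tau": joint torques, N m; "tcp_pos": TCP position; "orientation": TCP orientation; "wrist_force": force on the tool from outside, world axes, zero at the start; "ft_torque": the same for the moment, N m; "finger_gap": finger opening in m; "grip_force": force on a finger pad.
Only numpy, scipy, OpenCV 4.12 (cv2) and the standard library are available. Lean on these libraries where they do the work, as an engineer would, in place of code of your own. Each camera call takes 0.05 s, during which the arm holds its last target. There are 200 camera calls.

## Task

Press the edge of the curing chamber's hatch so that it springs open, reach through the round port, lift the carrier off its pedestal and stand it upright in the middle of the finned cooling block, without dropping it. Then shut the hatch and press it again so that it stays latched, and leave everything else on the bench where it stands.

Things in the scene. Friction and masses are not known exactly. Their poses are not given: they have to be found in the camera images.
- chamber: Grey curing chamber fixed to the bench, 200 (x) x 190 (y) mm, 121 mm tall at the front, 193 mm at the back, turned by up to 0.25 rad. Origin: centre of its underside, on the bench; z up, +x to its back. Its roof, a 6 mm panel with a round port 110 mm across, slopes up to the back at 0.35 rad. A hatch covers the port; a push-push latch in the chamber holds the hatch's free edge.
- port (a point): Centre of the round port, in the outer face of the sloping panel: at (0, 0, 155) mm in the chamber's frame. Its axes are the chamber's (not sloped).
- hatch (a joint): Hatch angle (rad). 0: shut on the sloping panel, latched; grows as it swings up and back to 2.2 (leaning 16 degrees back past upright). Pressed to -0.045 or lower (stop -0.06) and let go, the latch frees it and a spring swings it wide open in 1 to 2 s. To shut it, push it over from behind and down, press to -0.045 or lower, let go: it stays near 0. The next press would free it again.
- hatch_hinge (a point): Middle of the hatch's hinge line, along the chamber's y at the upper end of the slope: at (85, 0, 186) mm in the chamber's frame. The hatch is an aluminium plate 150 mm wide, 5 mm thick (outer face 5 mm from this line), reaching 170 mm from the hinge to its free edge.
- hatch_pad (a point): Middle of the black pressing pad (60 x 18 mm, flush) in the hatch's outer face along the free edge, 156 mm from the hinge line; it moves with the hatch. The latch is under it. Pressed 9 mm down from shut it reaches its stop, 7 mm is enough; 2 to 3 N moves the hatch against its spring, and under 10 N is always enough.
- pedestal: Fixed aluminium pedestal in the chamber under the port, top 38 mm across; origin at its foot, its top 55 mm above that and 68 mm above the bench. Up to 8 mm off the port's centre in x and y.
- carrier: Loose carrier, 0.10 to 0.21 kg: aluminium disc 72 mm across, 6 mm thick, with two small green boards, and a 12 mm central stem with a black upright grip block 36 mm long (its x), 12 mm thick (its y), from 40 to 70 mm above the underside. Origin: centre of the underside; z up. It starts standing on the pedestal, the grip's long side within 0.4 rad of the chamber's x.
- cooling_block: Finned aluminium cooling block 100 x 100 x 22 mm, fixed to the bench. Origin: centre of its underside; the flat top is 22 mm above it.
- tin: Bystander: green tin 62 x 94 x 20 mm, loose; origin under its centre.
- bottle: Bystander: clear bottle with a red cap, 56 mm across, 132 mm tall, loose; origin under its centre.
- jar: Bystander: cream jar 45 mm across, 58 mm tall, loose; origin under its centre.
- spool: Bystander: solder spool 48 mm across, 33 mm tall, loose; origin under its centre.
- toothbrush: Bystander: green toothbrush 150 mm long (y), 15 mm tall, lying loose; origin under its centre.

How it is judged:
By the outcome, as a careful person would: the job done as asked, in the order asked, and still so for the second after the job is handed in, with the robot touching nothing.
It also fails if it takes over 72 s, if anything falls off the work surface, if the arm or the gripper's body presses on something with over 40 N, if the wrist force passes 120 N, or if a joint passes its speed limit or range.

## Working session

There is one attempt and no reset: what is moved stays moved. The work goes in short steps, Python scripts to look and compute and a tool call to move; the robot and the scene stay as the last step left them, time stands still between calls to the robot, and variables do not carry over. Pictures are saved under pics/ and viewed, at most 10 in all, crops included, and the job is handed in when it is done.

Besides the shell and the picture viewer there is one more tool, called after "Emit:" as name(argument=value, ...), one argument or row to a line, values as JSON. apply_moves: Moves the arm, as the interface text tells. Its arguments: {"type":"object","properties":{"rows":{"type":"array"},"force":{"type":"number"}},"required":["rows"]}

```bash
mkdir -p pics; cat > h.py <<'E'
import numpy as np, cv2, sys
from workcell import env, imaging, ticket
from scipy.spatial.transform import Rotation as R
def cam(n):
    c=imaging.read_camera(n); return c
def pts(c):
    K=c["camera_matrix"]; z=c["z_map"]; v,u=np.indices(z.shape)
    P=np.stack([(u-K[0,2])/K[0,0]*z,(v-K[1,2])/K[1,1]*z,z],-1)
    T=np.linalg.inv(c["view"]); W=P@T[:3,:3].T+T[:3,3]; W[z==0]=np.nan; return W
def proj(c,p):
    q=c["view"][:3,:3]@np.array(p)+c["view"][:3,3]; q=c["camera_matrix"]@q; return q[:2]/q[2]
def rot(s):
    w,x,y,z=s["orientation"]; return R.from_quat([x,y,z,w])
def delta(p,q=None):
    "mm shift in tool axes from present measured pose to world p"
    s=env.get_state(); r=rot(s); return r.inv().apply(np.array(p)-s["tcp_pos"])*1000
E
python3 - <<'E'
from h import *
a=cam("scene");b=cam("side")
im=np.hstack([a["color"],b["color"]]); cv2.imwrite("pics/a.png",a["color"]);cv2.imwrite("pics/b.png",b["color"])
np.savez("s0.npz",W=pts(a),c=a["color"]);np.savez("s1.npz",W=pts(b),c=b["color"])
s=env.get_state();print(s)
for c in (a,b): print(np.linalg.inv(c["view"]).round(3),c["camera_matrix"])
E
```

```text
{'clock': 0.1, 'joint_pos': array([-1.46158779e+00,  3.13940355e-01,  4.50904307e-02,  1.30357682e+00,
       -1.05025964e-05,  1.43121128e+00]), 'qvel': array([ 0.00030833, -0.00154866,  0.0034916 ,  0.00055805, -0.00064   ,
        0.0010555 ]), 'tau': array([ 2.88608026e-03, -4.81726849e+01,  2.99243921e+01,  1.28518316e-02,
       -1.93275746e-04,  5.99571592e-06]), 'tcp_pos': array([ 0.14152753, -0.55681179,  0.20768861]), 'orientation': array([-8.15196766e-04,  9.92272361e-01,  1.24076173e-01,  7.13046951e-06]), 'wrist_force': array([-0.11584606,  1.10269177, -0.25347283]), 'ft_torque': array([-0.01861283,  0.0128547 , -0.03277293]), 'grip_force': 0.0, 'finger_gap': 0.0854357602802214}
[[-0.81  -0.452  0.374 -0.061]
 [-0.586  0.603 -0.541  0.709]
 [ 0.019 -0.657 -0.753  1.258]
 [ 0.     0.     0.     1.   ]] [[429.78729954   0.         253.95865293]
 [  0.         429.78729954 180.37296004]
 [  0.           0.           1.        ]]
[[ 1.    -0.004 -0.015  0.535]
 [ 0.01  -0.595  0.804 -1.226]
 [-0.013 -0.804 -0.595  0.95 ]
 [ 0.     0.     0.     1.   ]] [[459.39526312   0.         251.93860408]
 [  0.         459.39526312 184.30104905]
 [  0.           0.           1.        ]]
```

View pics/a.png

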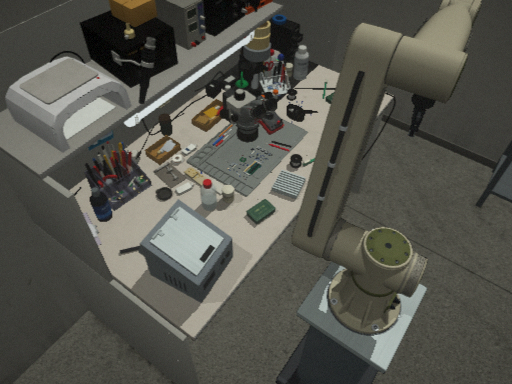

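View pics/b.png

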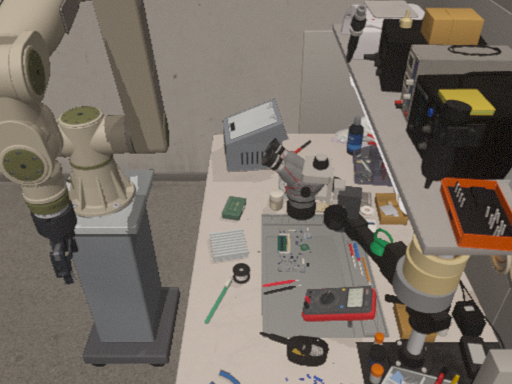

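The scene view shows the chamber, with hatch at about (187,235) and pad at (207,255). The bottle is at (208,192), jar (228,192), tin (261,211) and cooling block (289,184), with the spool at (295,160). The side view agrees: block (229,246), tin (234,208), chamber (255,135).

```bash
python3 - <<'E'
from h import *
d=np.load("s0.npz");W=d["W"];c=d["c"]
for n,(u,v) in dict(hatch=(187,235),pad=(207,255),block=(289,184),tin=(261,211),cap=(207,183),jar=(228,189),spool=(295,158),table=(250,250)).items(): print(n,W[v,u].round(3),c[v,u])
# hatch: bright pixels near chamber
reg=np.zeros(c.shape[:2],bool); reg[195:300,135:240]=1
m=reg&(W[...,2]>0.1)&(W[...,2]<.25)
g=c.min(2)
P=W[m]; 
# plane by simple ransac on bright px
mb=m&(g>130); print("bright",mb.sum(),m.sum())
ok=cv2.connectedComponentsWithStats(mb.astype(np.uint8))
i=1+np.argmax(ok[2][1:,4]); mh=ok[1]==i
Q=W[mh]; 
for _ in range(4):
    ce=Q.mean(0);n=np.linalg.svd(Q-ce,full_matrices=False)[2][2]; n*=np.sign(n[2]); r=(Q-ce)@n; Q=Q[abs(r)<.003]
print("n",n,"slope",np.arccos(n[2]),"yaw uphill",np.arctan2(-n[1],-n[0]),"std",r.std(),len(Q))
# all points on plane
on=m&(abs((W-ce)@n)<.004)
yaw=np.arctan2(-n[1],-n[0]); ey=np.array([-np.sin(yaw),np.cos(yaw),0]); ex=np.cross(ey,n)
uv=np.stack([(W[on]-ce)@ex,(W[on]-ce)@ey],1).astype(np.float32)*1000
print(ce,"rect",cv2.minAreaRect(uv),uv.min(0),uv.max(0),np.percentile(uv,[1,99],axis=0))
pm=on&(g<60); print("pad",W[pm].mean(0),pm.sum(), ((W[pm]-ce)@np.stack([ex,ey],1)).mean(0)*1000)
# block
reg=np.zeros(c.shape[:2],bool); reg[160:205,265:312]=1
m=reg&(W[...,2]>.012)&(W[...,2]<.03); B=W[m][:,:2].astype(np.float32)
print("block",cv2.minAreaRect(B*1000),W[m][:,2].mean())
e=np.load("s1.npz");W=e["W"]; reg=np.zeros(m.shape,bool); reg[225:268,202:255]=1
m=reg&(W[...,2]>.014)&(W[...,2]<.03); B=W[m][:,:2].astype(np.float32)
print("block side",cv2.minAreaRect(B*1000),W[m][:,2].mean(),W[246,229])
v=cv2.resize(c[180:310,120:320],None,fx=4,fy=4,interpolation=cv2.INTER_CUBIC); cv2.imwrite("pics/c.png",v)
E
```

```text
hatch [0.516 0.222 0.163] [188 193 181]
pad [0.433 0.23  0.139] [40 41 42]
block [ 0.438 -0.25   0.014] [140 144 134]
tin [ 0.446 -0.076  0.022] [72 96 75]
cap [0.62  0.008 0.133] [ 46  45 168]
jar [ 0.584 -0.061  0.06 ] [168 191 192]
spool [ 0.487 -0.368  0.03 ] [55 59 57]
table [ 0.391  0.066 -0.003] [159 174 180]
bright 2505 4682
n [-0.34082121 -0.0444292   0.93907771] slope 0.3508593102778393 yaw uphill 0.1296282699388418 std 0.0015152306295747328 1889
[0.50757853 0.23582032 0.16203216] rect ((-4.344337463378906, -1.2960052490234375), (190.32130432128906, 212.095947265625), 89.38264465332031) [-110.09235  -96.72434] [102.06605  94.72764] [[-104.60216858  -92.77083923]
 [  95.66925049   87.74960052]]
pad [0.43806695 0.22545396 0.13668767] 72 [-74.69850554  -1.29394076]
block ((448.6864929199219, -258.06768798828125), (164.12928771972656, 243.0626220703125), 31.418758392333984) 0.020179408668399318
block side ((449.04345703125, -282.76666259765625), (100.04592895507812, 170.52406311035156), 11.617132186889648) 0.019539435555103915 [ 0.44732175 -0.26200168  0.01406549]
```

View pics/c.png

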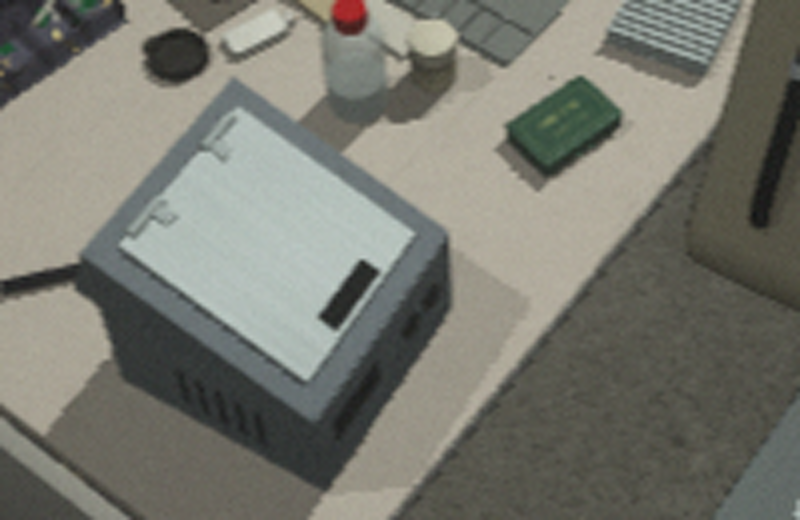

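The crop shows hatch corners at crop pixels (238,108), (413,235), (305,380) and (120,243). The pad runs from about (320,325) to (380,263). I'll cast these onto the fitted plane.

```bash
cat >> h.py <<'E'
def ray(c,u,v,p0,n):
    T=np.linalg.inv(c["view"]);K=c["camera_matrix"]
    d=T[:3,:3]@np.array([(u-K[0,2])/K[0,0],(v-K[1,2])/K[1,1],1]);o=T[:3,3]
    return o+d*(np.dot(np.array(p0)-o,n)/np.dot(d,n))
E
python3 - <<'E'
from h import *
a=cam("scene")
n=np.array([-.3408,-.0444,.939]);ce=np.array([0.5076,0.2358,0.162])
C=np.array([ray(a,120+u/4-.4,180+v/4-.4,ce,n) for u,v in [(238,108),(413,235),(305,380),(120,243)]])
print(C.round(4),[round(np.linalg.norm(C[i]-C[i-1])*1000) for i in range(4)])
P=np.array([ray(a,120+u/4-.4,180+v/4-.4,ce,n) for u,v in [(371,260),(380,268),(332,328),(320,318)]]);print("pad",P.mean(0))
hl=(C[0]+C[3])/2; fe=(C[1]+C[2])/2; print(hl,fe,"yaw",np.arctan2(*(hl-fe)[[1,0]]),np.arctan2(*(C[0]-C[3])[[1,0]])+np.pi/2)
y=np.arctan2(*(hl-fe)[[1,0]])
# roof edges
Rf=np.array([ray(a,120+u/4-.4,180+v/4-.4,ce-.006*n,n) for u,v in [(234,80),(448,240),(320,415),(82,255)]]);print(Rf.round(4),Rf.mean(0))
# block: corners by bright mask
for nm,box,lo in (("scene",(160,205,265,312),.012),("side",(225,268,202,255),.012)):
    c=cam(nm); col=c["color"];W=pts(c);r=np.zeros(col.shape[:2],np.uint8);r[box[0]:box[1],box[2]:box[3]]=1
    hsv=cv2.cvtColor(col,cv2.COLOR_BGR2HSV)
    # table is warm (b<r); block neutral/cool
    m=(r>0)&(col[...,0].astype(int)>=col[...,2].astype(int)-3)&(col.max(2)>70)&(W[...,2]>.003)&(W[...,2]<.035)
    m=cv2.morphologyEx(m.astype(np.uint8),cv2.MORPH_CLOSE,np.ones((5,5)))
    k=cv2.connectedComponentsWithStats(m); i=1+np.argmax(k[2][1:,4]); v,u=np.nonzero(k[1]==i)
    X=np.array([ray(c,x,yy,[0,0,.022],[0,0,1]) for x,yy in zip(u,v)])[:,:2].astype(np.float32)*1000
    print(nm,cv2.minAreaRect(X),k[2][i],X.mean(0))
w=cam("wrist");cv2.imwrite("pics/w0.png",w["color"]);s=env.get_state();T=np.linalg.inv(w["view"]);print("wrist cam in tool",rot(s).inv().apply(T[:3,3]-s["tcp_pos"]),rot(s).as_matrix().T@T[:3,:3]@np.array([0,0,1]))
print(w["camera_matrix"])
E
```

```text
[[0.5926 0.1694 0.1897]
 [0.4352 0.1513 0.1317]
 [0.4195 0.2966 0.1329]
 [0.5765 0.3135 0.1907]] [145, 169, 146, 168]
pad [0.43818759 0.22194935 0.13615259]
[0.58456132 0.24143024 0.19019851] [0.42732683 0.22398234 0.13230692] yaw 0.11051522276340175 0.1107056562331572
[[0.6137 0.1508 0.1901]
 [0.4165 0.1316 0.1176]
 [0.398  0.3066 0.1192]
 [0.5912 0.3373 0.1908]] [0.5048497  0.23156066 0.15441262]
scene ((438.5513610839844, -244.132080078125), (100.59315490722656, 115.04369354248047), 12.514328002929688) [272 170  33  29 602] [ 438.3789  -243.49995]
side ((461.542236328125, -260.0351867675781), (58.52358627319336, 108.1789321899414), 11.188973426818848) [226 231  22  28 269] [ 469.7998  -262.28394]
wrist cam in tool [ 0.07823541  0.00034793 -0.16501196] [-3.03857926e-01  2.19351594e-04  9.52717331e-01]
[[276.85420735   0.         257.02940913]
 [  0.         276.85420735 191.68173613]
 [  0.           0.           1.        ]]
```

Emit:
apply_moves(
  rows=[
    {"xyz": [374,-222,-60],"turn": [0,0,-1.4],"grip": 0},
    {"xyz": [374,-222,-60],"turn": [0,0,-1.4],"grip": 0},
    {"xyz": [374,-222,-60],"turn": [0,0,-1.4],"grip": 0},
    {"xyz": [374,-222,-60],"turn": [0,0,-1.4],"grip": 0},
    {"xyz": [374,-222,-60],"turn": [0,0,-1.4],"grip": 0},
    {"xyz": [374,-222,-60],"turn": [0,0,-1.4],"grip": 0},
    {"xyz": [374,-222,-60],"turn": [0,0,-1.4],"grip": 0},
    {"xyz": [374,-222,-60],"turn": [0,0,-1.4],"grip": 0},
    {"xyz": [374,-222,-60],"turn": [0,0,-1.4],"grip": 0},
    {"xyz": [374,-222,-60],"turn": [0,0,-1.4],"grip": 0},
    {"xyz": [374,-222,-60],"turn": [0,0,-1.4],"grip": 0},
    {"xyz": [374,-222,-60],"turn": [0,0,-1.4],"grip": 0},
  ],
)

```text
clock: 1.3
tcp_pos: [0.4523, -0.2469, 0.2693]
orientation: [0.001, 0.675, 0.738, 0.001]
wrist_force: [-0.8, 0.0, 0.6]
finger_gap: 0.0001
grip_force: 0.0
```

```bash
cat >> h.py <<'E'
YAW=.111; C0=np.array([.5016,.2315,0])
def ch(x,y,z):
    return C0+R.from_euler('z',YAW).apply(np.array([x,y,z])/1000)
def mv(p,yaw,tilt=0,full=False):
    "tool x heads along world yaw (before tilt); tilt>0 leans the body toward +tool x. prints shift, turn"
    s=env.get_state(); r=rot(s)
    x=np.array([np.cos(yaw),np.sin(yaw),0]); z=np.array([0,0,-1.]); y=np.cross(z,x)
    t=R.from_matrix(np.stack([x,y,z],1))*R.from_euler('y',-tilt)
    print("xyz",(r.inv().apply(np.array(p)-s["tcp_pos"])*1000).round(1),"turn",(r.inv()*t).as_rotvec().round(3), "tool z",t.as_matrix()[:,2].round(2))
def st():
    s=env.get_state(); M=rot(s).as_matrix(); print("t%.2f"%s["clock"],"tcp",s["tcp_pos"].round(4),"x",M[:,0].round(3),"z",M[:,2].round(3),"F",s["wrist_force"].round(1),"gap",s["finger_gap"].round(4),s["grip_force"],"q",s["joint_pos"].round(2))
E
python3 - <<'E'
from h import *
st(); n=np.array([-np.sin(.35),0,np.cos(.35)])*40+np.array([-63.2,0,137.2])
mv(ch(*n)+[0,0,.03],YAW+np.pi,.5)
w=cam("wrist"); W=pts(w); c=w["color"]; print(W[300:,256][::20].round(3)); cv2.imwrite("pics/w1.png",c)
E
```

```text
Traceback (most recent call last):
  File "h.py", line 31, in st
    s=env.get_state(); M=rot(s).as_matrix(); print("t%.2f"%s["clock"],"tcp",s["tcp_pos"].round(4),"x",M[:,0].round(3),"z",M[:,2].round(3),"F",s["wrist_force"].round(1),"gap",s["finger_gap"].round(4),s["grip_force"],"q",s["joint_pos"].round(2))
                                                                                                                                                                              ^^^^^^^^^^^^^^^^^^^^^
AttributeError: 'float' object has no attribute 'round'
```

```bash
sed -i 's/s\["finger_gap"\].round(4)/round(float(s["finger_gap"]),4)/' h.py
python3 - <<'E'
from h import *
st(); n=np.array([-np.sin(.35),0,np.cos(.35)])*40+np.array([-63.2,0,137.2])
mv(ch(*n)+[0,0,.03],YAW+np.pi,.5)
w=cam("wrist"); W=pts(w); c=w["color"]; np.savez("w1.npz",W=W,c=c); cv2.imwrite("pics/w1.png",c)
m=(W[...,2]>.012)&(W[...,2]<.03)&(abs(W[...,0]-.44)<.09)&(abs(W[...,1]+.25)<.09)
m=cv2.morphologyEx(m.astype(np.uint8),cv2.MORPH_OPEN,np.ones((3,3)))>0
print("block by depth",cv2.minAreaRect(W[m][:,:2].astype(np.float32)*1000),W[m].mean(0),m.sum())
E
```

```text
t1.30 tcp [ 0.4523 -0.2469  0.2693] x [-0.089  0.996 -0.   ] z [ 0.002 -0.    -1.   ] F [-0.8  0.   0.6] gap 0.0001 0.0 q [-0.66  0.18  0.03  1.41  0.    0.83]
xyz [470.5  14.6  64.5] turn [-0.396 -0.387 -1.557] tool z [ 0.48  0.05 -0.88]
block by depth ((445.6533203125, -251.50672912597656), (99.74092864990234, 100.63153839111328), 11.624515533447266) [ 0.44595113 -0.25127256  0.02066557] 2983
```

View pics/w1.png

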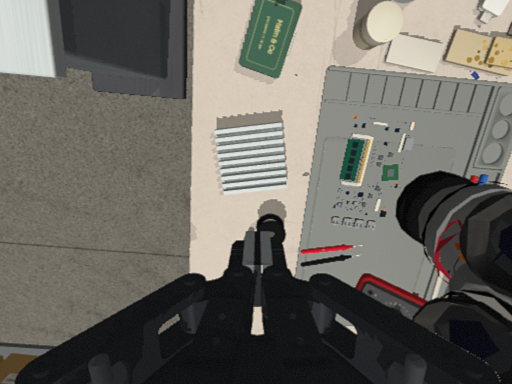

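The block is at (250,158) in this view, with a clear way past the tin (270,37). By depth its centre is (0.4457, -0.2515), yaw 0.2, and its size matches. Next I go in front of the pad.

Emit:
apply_moves(
  rows=[
    {"xyz": [470,15,65],"turn": [-0.396,-0.387,-1.557],"grip": 0},
    {"xyz": [470,15,65],"turn": [-0.396,-0.387,-1.557],"grip": 0},
    {"xyz": [470,15,65],"turn": [-0.396,-0.387,-1.557],"grip": 0},
    {"xyz": [470,15,65],"turn": [-0.396,-0.387,-1.557],"grip": 0},
    {"xyz": [470,15,65],"turn": [-0.396,-0.387,-1.557],"grip": 0},
    {"xyz": [470,15,65],"turn": [-0.396,-0.387,-1.557],"grip": 0},
    {"xyz": [470,15,65],"turn": [-0.396,-0.387,-1.557],"grip": 0},
    {"xyz": [470,15,65],"turn": [-0.396,-0.387,-1.557],"grip": 0},
    {"xyz": [470,15,65],"turn": [-0.396,-0.387,-1.557],"grip": 0},
    {"xyz": [470,15,65],"turn": [-0.396,-0.387,-1.557],"grip": 0},
    {"xyz": [470,15,65],"turn": [-0.396,-0.387,-1.557],"grip": 0},
    {"xyz": [470,15,65],"turn": [-0.396,-0.387,-1.557],"grip": 0},
  ],
)

```text
clock: 2.35
tcp_pos: [0.4268, 0.2229, 0.2029]
orientation: [0.229, 0.022, 0.973, 0.012]
wrist_force: [-0.2, -1.3, 0.8]
finger_gap: -0.0004
grip_force: 0.0
```

```bash
python3 - <<'E'
from h import *
st(); n=np.array([-np.sin(.35),0,np.cos(.35)])*40+np.array([-63.2,0,137.2])
mv(ch(*n),YAW+np.pi,.5)
E
```

```text
t2.35 tcp [0.4268 0.2229 0.2029] x [-0.895  0.048 -0.444] z [ 0.446  0.014 -0.895] F [-0.2 -1.3  0.8] gap -0.0004 0.0 q [ 0.43 -0.2  -0.64  0.71 -0.17  0.44]
xyz [13.9 -0.9 24.4] turn [-0.038 -0.037 -0.146] tool z [ 0.48  0.05 -0.88]
```

Emit:
apply_moves(
  rows=[
    {"xyz": [14,-1,24],"turn": [-0.038,-0.037,-0.146],"grip": 0},
    {"xyz": [14,-1,24],"turn": [-0.038,-0.037,-0.146],"grip": 0},
    {"xyz": [14,-1,24],"turn": [-0.038,-0.037,-0.146],"grip": 0},
  ],
)

```text
clock: 2.6
tcp_pos: [0.422, 0.2176, 0.1715]
orientation: [0.244, -0.05, 0.969, 0.011]
wrist_force: [0.4, -0.5, 0.6]
finger_gap: 0.0002
grip_force: 0.0
```

```bash
python3 - <<'E'
from h import *
st()
w=cam("wrist"); W=pts(w); c=w["color"]; np.savez("w2.npz",W=W,c=c); cv2.imwrite("pics/w2.png",c)
print(proj(w,ch(-63.2,0,137.2)),proj(w,env.get_state()["tcp_pos"]))
# dark pixels on hatch plane
n=R.from_euler('z',YAW).apply([-np.sin(.35),0,np.cos(.35)]); p0=ch(-63.2,0,137.2)
d=(W-p0)@n; m=(abs(d)<.006)&(c.max(2)<75)&(np.linalg.norm(W-p0,axis=-1)<.05)
k=cv2.connectedComponentsWithStats(m.astype(np.uint8)); print(k[2][1:][k[2][1:,4]>40])
i=1+np.argmax(k[2][1:,4]); Q=W[k[1]==i]; print(Q.mean(0),(Q.max(0)-Q.min(0)),p0)
on=(abs(d)<.01)&(c.min(2)>130)&(np.linalg.norm(W-p0,axis=-1)<.09); print("bright offset",np.median(d[on]),on.sum())
mv(p0,YAW+np.pi,.5)
E
```

```text
t2.60 tcp [0.422  0.2176 0.1715] x [-0.876 -0.091 -0.473] z [ 0.471  0.046 -0.881] F [ 0.4 -0.5  0.6] gap 0.0002 0.0 q [ 0.4  -0.23 -0.75  0.57 -0.14  0.27]
[264.28670626 205.87228917] [258.53163784 234.51362943]
[[ 226  198   76   19 1413]]
[0.44008976 0.2243497  0.13729509] [0.02216382 0.06026083 0.0073146 ] [0.43878894 0.2244992  0.1372    ]
bright offset -0.0010605167230149947 15682
xyz [ 5.1  4.6 39.7] turn [-0.005 -0.002 -0.01 ] tool z [ 0.48  0.05 -0.88]
```

View pics/w2.png

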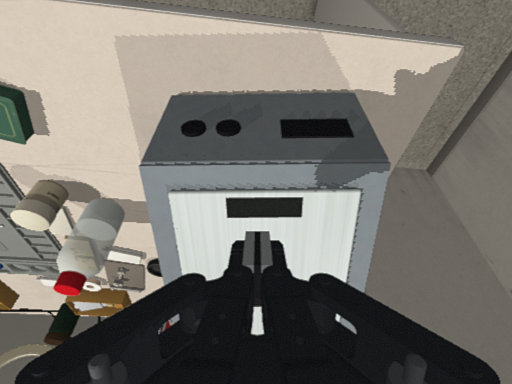

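Pad at (264,207) in the view; it is 40 mm ahead along the tool, as modelled. Now I press.

Emit:
apply_moves(
  rows=[
    {"xyz": [4,5,30],"turn": [0,0,0],"grip": 0},
    {"xyz": [4,5,38],"turn": [0,0,0],"grip": 0},
    {"xyz": [4,5,41],"turn": [0,0,0],"grip": 0},
    {"xyz": [4,5,43],"turn": [0,0,0],"grip": 0},
    {"xyz": [4,5,45],"turn": [0,0,0],"grip": 0},
    {"xyz": [4,5,47],"turn": [0,0,0],"grip": 0},
    {"xyz": [4,5,48],"turn": [0,0,0],"grip": 0},
    {"xyz": [4,5,48],"turn": [0,0,0],"grip": 0},
  ],
)

```text
clock: 3.32
tcp_pos: [0.445, 0.2267, 0.1321]
orientation: [0.247, -0.05, 0.968, 0.013]
wrist_force: [0.1, -0.3, -0.7]
finger_gap: -0.0001
grip_force: 0.0
```

```bash
python3 - <<'E'
from h import *
st(); print((env.get_state()["tcp_pos"]-np.array([.4395,.2243,.137]))@R.from_euler('z',YAW).apply([-np.sin(.35),0,np.cos(.35)]))
E
```

```text
t3.32 tcp [0.445  0.2267 0.1321] x [-0.873 -0.09  -0.479] z [ 0.477  0.05  -0.878] F [ 0.1 -0.3 -0.7] gap -0.0001 0.0 q [ 0.4  -0.14 -0.8   0.43 -0.14  0.26]
-0.006563088600657553
```

Emit:
apply_moves(
  rows=[
    {"xyz": [0,0,1],"turn": [0,0,0],"grip": 0},
    {"xyz": [0,0,2],"turn": [0,0,0],"grip": 0},
    {"xyz": [0,0,2],"turn": [0,0,0],"grip": 0},
  ],
)

```text
clock: 3.57
tcp_pos: [0.4456, 0.2268, 0.1299]
orientation: [0.247, -0.05, 0.968, 0.013]
wrist_force: [0.1, 0.1, -0.2]
finger_gap: 0.0001
grip_force: 0.0
```

```bash
python3 - <<'E'
from h import *
st(); n=R.from_euler('z',YAW).apply([-np.sin(.35),0,np.cos(.35)]);p=np.array([.4395,.2243,.137]);print((env.get_state()["tcp_pos"]-p)@n)
W=pts(cam("wrist"));d=(W-p)@n; m=(abs(d)<.03)
for y in (-60,-40,40,60):
    print([round(1000*float(np.nanmedian(d[np.linalg.norm(W-(ch(x,y,155+x*.365)+n*.005),axis=-1)<.008])),1) for x in (-60,-40,-20)])
E
```

```text
t3.57 tcp [0.4456 0.2268 0.1299] x [-0.873 -0.09  -0.479] z [ 0.476  0.049 -0.878] F [ 0.1  0.1 -0.2] gap 0.0001 0.0 q [ 0.4  -0.14 -0.8   0.43 -0.14  0.26]
-0.008839231591960204
[-0.4, -0.5, -0.5]
[-0.3, -0.3, -0.4]
[-0.2, -0.2, -0.2]
[-0.1, -0.1, -0.3]
```

Emit:
apply_moves(
  rows=[
    {"xyz": [0,0,1],"turn": [0,0,0],"grip": 0},
    {"xyz": [0,0,2],"turn": [0,0,0],"grip": 0},
    {"xyz": [0,0,3],"turn": [0,0,0],"grip": 0},
    {"xyz": [0,0,3],"turn": [0,0,0],"grip": 0},
  ],
)

```text
clock: 3.95
tcp_pos: [0.447, 0.2269, 0.127]
orientation: [0.247, -0.05, 0.968, 0.013]
wrist_force: [0.2, -0.4, 0.3]
finger_gap: -0.0003
grip_force: 0.0
```

```bash
cat > hd.py <<'E'
from h import *
st(); n=R.from_euler('z',YAW).apply([-np.sin(.35),0,np.cos(.35)]);p=np.array([.4395,.2243,.137]);print((env.get_state()["tcp_pos"]-p)@n)
c=cam("wrist");W=pts(c);d=(W-p)@n
for y in (-60,-40,40,60):
    print([round(1000*float(np.nanmedian(d[np.linalg.norm(W-(ch(x,y,155+x*.365)+n*.005),axis=-1)<.008])),1) for x in (-60,-40,-20)])
E
python3 hd.py; python3 -c "
from h import *
c=cam('wrist')['color'];cv2.imwrite('pics/w3.png',cv2.resize(c[150:300,150:370],None,fx=3,fy=3))"
```

```text
t3.95 tcp [0.447  0.2269 0.127 ] x [-0.873 -0.09  -0.479] z [ 0.476  0.049 -0.878] F [ 0.2 -0.4  0.3] gap -0.0003 0.0 q [ 0.4  -0.13 -0.8   0.42 -0.14  0.26]
-0.012017414635757099
[-0.4, -0.4, -0.4]
[-0.4, -0.3, nan]
[-0.2, -0.2, nan]
[-0.2, -0.2, -0.1]
  return np.nanmean(a, axis, out=out, keepdims=keepdims)
```

View pics/w3.png

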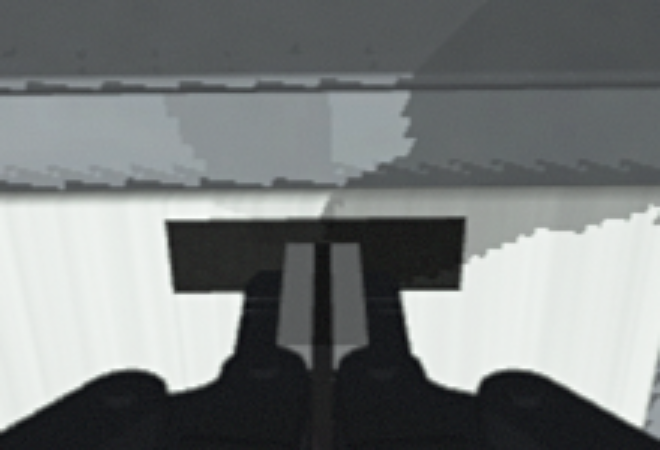

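Fingertips show at crop (320,243), over the pad, with no sign of contact. I'll measure where the tips are by depth.

```bash
python3 - <<'E'
from h import *
c=cam('wrist');W=pts(c);s=env.get_state();r=rot(s)
for u in (252,265):
  for v in range(220,262,4):
    print(u,v,c["color"][v,u],(r.inv().apply(W[v,u]-s["tcp_pos"])*1000).round(1),W[v,u].round(3))
print(proj(c,s["tcp_pos"]))
E
```

```text
252 220 [222 225 221] [ 11.7  -3.4 -13.5] [0.431 0.222 0.133]
252 224 [34 34 35] [  8.9  -3.5 -13.1] [0.433 0.222 0.134]
252 228 [39 40 40] [  6.4  -3.5 -13.4] [0.435 0.222 0.136]
252 232 [94 94 91] [ 10.8  -3.2 -27.9] [0.425 0.221 0.146]
252 236 [95 94 91] [ 11.1  -3.1 -33.2] [0.422 0.221 0.151]
252 240 [95 96 93] [ 11.   -3.  -37.3] [0.42  0.221 0.155]
252 244 [93 92 90] [ 11.4  -2.9 -42.4] [0.417 0.221 0.159]
252 248 [95 96 93] [ 11.   -2.9 -45.7] [0.416 0.221 0.162]
252 252 [95 94 92] [ 11.   -2.8 -49.4] [0.414 0.221 0.165]
252 256 [97 96 95] [ 10.5  -2.7 -52.1] [0.413 0.221 0.168]
252 260 [94 94 92] [ 10.5  -2.7 -55.6] [0.412 0.221 0.171]
265 220 [165 169 165] [ 11.4   4.3 -12.8] [0.431 0.23  0.133]
265 224 [24 24 23] [  9.2   4.3 -13.7] [0.432 0.23  0.135]
265 228 [27 27 28] [  6.6   4.3 -13.8] [0.434 0.23  0.136]
265 232 [92 94 89] [ 10.5   3.9 -27.1] [0.425 0.229 0.146]
265 236 [93 93 90] [ 10.8   3.8 -32.6] [0.422 0.228 0.151]
265 240 [93 93 90] [ 10.8   3.7 -37.1] [0.42  0.228 0.155]
265 244 [92 93 90] [ 11.1   3.5 -41.8] [0.417 0.227 0.159]
265 248 [94 93 91] [ 11.1   3.4 -45.8] [0.415 0.227 0.162]
265 252 [92 93 90] [ 10.8   3.3 -49. ] [0.414 0.227 0.165]
265 256 [93 92 90] [ 10.8   3.2 -52.7] [0.412 0.227 0.168]
265 260 [92 91 89] [ 10.8   3.2 -56. ] [0.411 0.226 0.171]
[257.72623919 228.13713792]
```

Emit:
apply_moves(
  rows=[
    {"xyz": [0,0,3],"turn": [0,0,0],"grip": 0},
    {"xyz": [0,0,5],"turn": [0,0,0],"grip": 0},
    {"xyz": [0,0,7],"turn": [0,0,0],"grip": 0},
    {"xyz": [0,0,7],"turn": [0,0,0],"grip": 0},
  ],
)

```text
clock: 4.43
tcp_pos: [0.4503, 0.2271, 0.1205]
orientation: [0.246, -0.05, 0.968, 0.013]
wrist_force: [-0.3, 0.1, -0.3]
finger_gap: -0.0002
grip_force: 0.0
```

```bash
python3 hd.py 2>/dev/null
```

```text
t4.43 tcp [0.4503 0.2271 0.1205] x [-0.874 -0.09  -0.478] z [ 0.476  0.049 -0.878] F [-0.3  0.1 -0.3] gap -0.0002 0.0 q [ 0.4  -0.12 -0.81  0.4  -0.14  0.26]
-0.01925736684555323
[-0.3, -0.4, -0.3]
[-0.3, -0.4, nan]
[-0.2, -0.2, nan]
[-0.2, -0.2, -0.3]
```

Emit:
apply_moves(
  rows=[
    {"xyz": [0,0,2],"turn": [0,0,0],"grip": 0},
    {"xyz": [0,0,4],"turn": [0,0,0],"grip": 0},
    {"xyz": [0,0,4],"turn": [0,0,0],"grip": 0},
  ],
)

```text
clock: 4.73
tcp_pos: [0.4523, 0.2274, 0.1173]
orientation: [0.247, -0.05, 0.968, 0.013]
wrist_force: [0.2, -0.7, -0.4]
finger_gap: 0.0001
grip_force: 0.0
```

```bash
python3 hd.py 2>/dev/null; python3 - <<'E'
from h import *
c=cam('wrist');W=pts(c);s=env.get_state();r=rot(s)
for v in range(214,240,2): print(v,c["color"][v,252],(r.inv().apply(W[v,252]-s["tcp_pos"])*1000).round(1))
E
```

```text
t4.73 tcp [0.4523 0.2274 0.1173] x [-0.873 -0.09  -0.479] z [ 0.476  0.049 -0.878] F [ 0.2 -0.7 -0.4] gap 0.0001 0.006129493922344409 q [ 0.4  -0.11 -0.81  0.38 -0.14  0.26]
-0.02302231066418316
[-2.0, -1.8, -1.7]
[-2.0, -1.8, nan]
[-1.8, -1.6, nan]
[-1.7, -1.5, nan]
214 [152 150 143] [ 18.5  -3.3 -20.8]
216 [155 153 146] [ 17.6  -3.2 -21.4]
218 [102 102  98] [ 15.7  -3.3 -19.9]
220 [153 156 152] [ 15.4  -3.2 -21.9]
222 [198 203 198] [ 14.4  -3.2 -22.6]
224 [225 228 224] [ 13.8  -3.2 -24. ]
226 [158 162 158] [ 12.   -3.3 -22.6]
228 [117 119 116] [ 10.9  -3.3 -22.9]
230 [28 25 26] [ 10.3  -3.2 -24.1]
232 [98 97 96] [ 11.5  -3.1 -29.2]
234 [96 97 94] [ 10.4  -3.1 -29.4]
236 [96 95 93] [ 10.2  -3.1 -31.4]
238 [99 98 95] [ 10.5  -3.1 -34.2]
```

Contact found: the true tip is about 22 mm short of the reported TCP. I'll press 6.5 mm further.

Emit:
apply_moves(
  rows=[
    {"xyz": [0,0,2],"turn": [0,0,0],"grip": 0},
    {"xyz": [0,0,4],"turn": [0,0,0],"grip": 0},
    {"xyz": [0,0,6],"turn": [0,0,0],"grip": 0},
    {"xyz": [0,0,6.5],"turn": [0,0,0],"grip": 0},
    {"xyz": [0,0,6.5],"turn": [0,0,0],"grip": 0},
  ],
)

```text
clock: 5.25
tcp_pos: [0.4546, 0.2278, 0.1137]
orientation: [0.247, -0.05, 0.968, 0.013]
wrist_force: [-23.8, -6.0, 29.3]
finger_gap: 0.0001
grip_force: 17.8
```

```bash
python3 hd.py 2>/dev/null
```

```text
t5.25 tcp [0.4546 0.2278 0.1137] x [-0.873 -0.091 -0.48 ] z [ 0.477  0.05  -0.878] F [-23.8  -6.   29.3] gap 0.0001 17.8194822371006 q [ 0.39 -0.1  -0.82  0.37 -0.14  0.26]
-0.02717652125436509
[-5.5, -5.2, nan]
[-5.4, -5.2, nan]
[-5.3, -5.0, nan]
[-5.2, -4.8, nan]
```

```bash
python3 -c "
from h import *
c=cam('wrist')['color'];d=cam('side')['color'];e=cam('scene')['color']
cv2.imwrite('pics/w4.png',np.hstack([cv2.resize(c[140:290,170:345],(400,343)),np.vstack([cv2.resize(d[60:180,200:320],(343,343))]) ]))
cv2.imwrite('pics/w5.png',cv2.resize(e[180:310,120:250],(520,520)))"
```

```text
(no output)
```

View pics/w4.png

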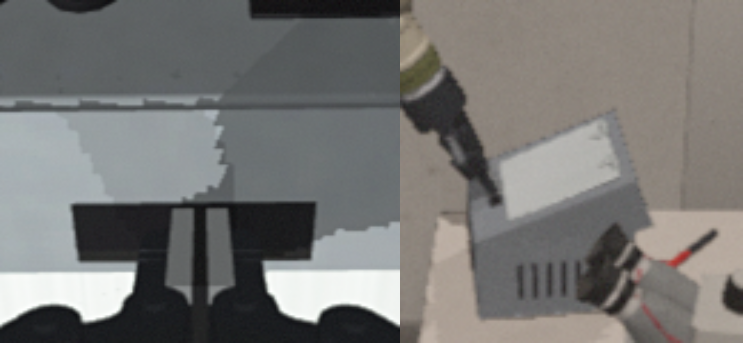

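```bash
cat > hd.py <<'E'
from h import *
st()
c=cam("wrist");W=pts(c);L=(W-ch(85,0,186))@R.from_euler('z',YAW).as_matrix()*1000
for y in (-65,-50,-40,40,50,65):
    o=[]
    for x in (-60,-50,-40,-30):
        k=(abs(L[...,0]-x+85)<4)&(abs(L[...,1]-y)<4)&(L[...,2]>-90); q=L[k]
        if len(q)<4: o.append(None); continue
        r=np.hypot(q[:,0],q[:,2]); a=np.arctan2(q[:,2],-q[:,0])+.35-5/r
        o.append((len(q),round(float(np.median(a)),4)))
    print(y,o)
E
python3 hd.py
```

```text
t5.45 tcp [0.4546 0.2278 0.1137] x [-0.873 -0.091 -0.48 ] z [ 0.477  0.05  -0.877] F [-22.8  -5.3  28.3] gap 0.0001 17.62425191933289 q [ 0.39 -0.1  -0.82  0.37 -0.14  0.26]
-65 [(166, -0.0388), (152, -0.0421), (150, -0.0428), (134, -0.0436)]
-50 [(178, -0.0392), (152, -0.0423), (152, -0.042), (15, -0.0436)]
-40 [(172, -0.0389), (153, -0.0412), (110, -0.0427), None]
40 [(169, -0.0374), (165, -0.04), (108, -0.0413), None]
50 [(168, -0.0373), (154, -0.04), (142, -0.0412), (4, -0.0436)]
65 [(172, -0.0375), (168, -0.0403), (150, -0.0406), (129, -0.0415)]
```

Emit:
apply_moves(
  rows=[
    {"xyz": [10,0,-30],"turn": [0,0,0],"grip": 0},
    {"xyz": [30,0,-66],"turn": [0,0,0],"grip": 0},
    {"xyz": [50,0,-100],"turn": [0,0,0],"grip": 0},
    {"xyz": [70,0,-130],"turn": [0,0,0],"grip": 0},
    {"xyz": [70,0,-130],"turn": [0,0,0],"grip": 0},
    {"xyz": [70,0,-130],"turn": [0,0,0],"grip": 1},
  ],
)

```text
clock: 6.0
tcp_pos: [0.3323, 0.2158, 0.1942]
orientation: [0.249, -0.051, 0.967, 0.014]
wrist_force: [0.3, -0.1, -0.0]
finger_gap: 0.0109
grip_force: 0.0
```

```bash
python3 hd.py
```

```text
t6.00 tcp [0.3323 0.2158 0.1942] x [-0.871 -0.091 -0.482] z [ 0.479  0.052 -0.876] F [ 0.3 -0.1 -0. ] gap 0.0109 0.0 q [ 0.54 -0.41 -0.81  0.71 -0.2   0.39]
-65 [(45, -0.0388), (45, -0.042), (41, -0.0447), (38, -0.0488)]
-50 [(46, -0.0391), (42, -0.0403), (43, -0.0449), (41, -0.0472)]
-40 [(44, -0.0383), (29, -0.0412), (10, -0.0444), None]
40 [(30, -0.0376), None, None, None]
50 [(42, -0.0365), (45, -0.0394), (36, -0.0436), (24, -0.0456)]
65 [(46, -0.0364), (41, -0.0384), (45, -0.0436), (38, -0.0466)]
```

```bash
python3 -c "
from h import *
c=cam('wrist')['color'];e=cam('scene')['color']
cv2.imwrite('pics/w6.png',np.hstack([c[0:384,60:460],cv2.resize(e[150:310,110:270],(384,384))]))"
```

```text
(no output)
```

View pics/w6.png

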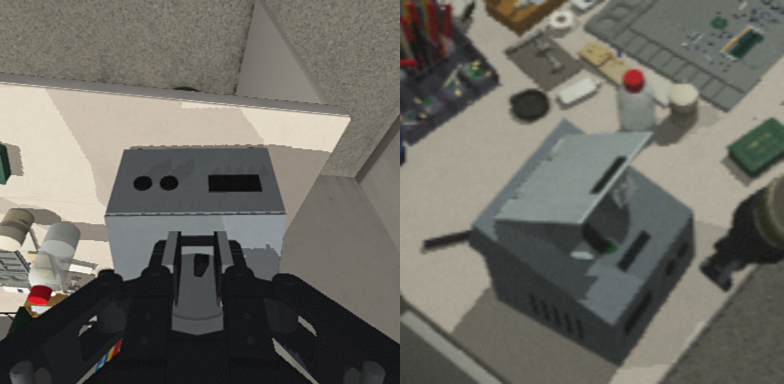

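The hatch is springing open (scene half, around (570,180)) and the port and green boards are showing. Now I go above the port with open fingers.

```bash
python3 - <<'E'
from h import *
mv(ch(-130,0,290),YAW+np.pi,0); mv(ch(0,0,270),YAW+np.pi,0)
E
```

```text
xyz [-81.5  -2.1 -67.1] turn [-0.002  0.499 -0.008] tool z [ 0.  0. -1.]
xyz [-186.1   -1.    12.7] turn [-0.002  0.499 -0.008] tool z [ 0.  0. -1.]
```

Emit:
apply_moves(
  rows=[
    {"xyz": [-20,-1,-40],"turn": [0,0.12,0],"grip": 1},
    {"xyz": [-50,-2,-60],"turn": [0,0.25,0],"grip": 1},
    {"xyz": [-81,-2,-67],"turn": [-0.002,0.37,-0.008],"grip": 1},
    {"xyz": [-81,-2,-67],"turn": [-0.002,0.499,-0.008],"grip": 1},
    {"xyz": [-81,-2,-67],"turn": [-0.002,0.499,-0.008],"grip": 1},
    {"xyz": [-81,-2,-67],"turn": [-0.002,0.499,-0.008],"grip": 1},
    {"xyz": [-81,-2,-67],"turn": [-0.002,0.499,-0.008],"grip": 1},
    {"xyz": [-81,-2,-67],"turn": [-0.002,0.499,-0.008],"grip": 1},
    {"xyz": [-81,-2,-67],"turn": [-0.002,0.499,-0.008],"grip": 1},
    {"xyz": [-81,-2,-67],"turn": [-0.002,0.499,-0.008],"grip": 1},
    {"xyz": [-81,-2,-67],"turn": [-0.002,0.499,-0.008],"grip": 1},
    {"xyz": [-81,-2,-67],"turn": [-0.002,0.499,-0.008],"grip": 1},
  ],
)

```text
clock: 7.15
tcp_pos: [0.3707, 0.2172, 0.2907]
orientation: [0.001, -0.056, 0.998, 0.0]
wrist_force: [0.1, -0.2, -1.0]
finger_gap: 0.0854
grip_force: 0.0
```

```bash
python3 - <<'E'
from h import *
st(); mv(ch(-20,0,280),YAW+np.pi,0)
c=cam('wrist');W=pts(c); s=env.get_state();L=(rot(s).inv().apply((W-s["tcp_pos"]).reshape(-1,3))*1000).reshape(W.shape)
z=c["z_map"]
f=(L[...,2]>-70)&(L[...,2]<10)&(abs(L[...,0])<14)&(abs(abs(L[...,1])-45)<15)
if f.any():
  Q=L[f]; i=np.argsort(-Q[:,2])[:15]; print("finger tips (tool mm)",Q[i].round(0).tolist()[:8])
# hatch state
H=(W-ch(85,0,186))@R.from_euler('z',YAW).as_matrix()*1000
k=(H[...,2]>30)&(H[...,2]<200)&(H[...,0]>-120)&(H[...,0]<120)&(abs(H[...,1])<70)&(L[...,2]>-60)
d=cam("scene");Ws=pts(d);H=(Ws-ch(85,0,186))@R.from_euler('z',YAW).as_matrix()*1000
k=(H[...,2]>40)&(H[...,2]<170)&(H[...,0]>-60)&(H[...,0]<120)&(abs(H[...,1])<70)
q=H[k]; print("hatch ang",k.sum(),np.percentile(np.arctan2(q[:,2],q[:,0]),[10,50,90]))
E
```

```text
t7.15 tcp [0.3707 0.2172 0.2907] x [-0.994 -0.112 -0.002] z [ 0.002  0.001 -1.   ] F [ 0.1 -0.2 -1. ] gap 0.0854 0.0 q [ 0.34  0.02 -0.11  1.44  0.    0.23]
xyz [-111.7   -0.4   10.9] turn [0.001 0.002 0.001] tool z [ 0.  0. -1.]
finger tips (tool mm) [[-8.0, 43.0, -35.0], [-0.0, 43.0, -35.0], [-1.0, -43.0, -36.0], [5.0, -43.0, -36.0], [-6.0, -43.0, -36.0], [-1.0, -43.0, -36.0], [5.0, 43.0, -36.0], [6.0, 43.0, -36.0]]
hatch ang 1559 [1.26634522 1.29173948 1.33219007]
```

Emit:
apply_moves(
  rows=[
    {"xyz": [-40,0,4],"turn": [0,0,0],"grip": 0.9},
    {"xyz": [-80,0,8],"turn": [0,0,0],"grip": 0.9},
    {"xyz": [-112,0,11],"turn": [0,0,0],"grip": 0.9},
    {"xyz": [-112,0,11],"turn": [0,0,0],"grip": 0.9},
    {"xyz": [-112,0,11],"turn": [0,0,0],"grip": 0.9},
  ],
)

```text
clock: 7.67
tcp_pos: [0.4835, 0.2293, 0.2778]
orientation: [-0.001, -0.055, 0.998, -0.0]
wrist_force: [-0.7, 0.2, -0.4]
finger_gap: 0.0767
grip_force: 0.0
```

```bash
python3 - <<'E'
from h import *
st()
c=cam('wrist');W=pts(c);col=c["color"]; cv2.imwrite("pics/w7.png",col)
L=(W-ch(0,0,0))@R.from_euler('z',YAW).as_matrix()*1000
# grip: top face at z~138
for lo,hi in ((132,144),(100,130),(60,80)):
    k=(L[...,2]>lo)&(L[...,2]<hi)&(np.hypot(L[...,0],L[...,1])<48)
    if lo<100: k&=col.min(2)>0
    if k.sum()>5:
        r=cv2.minAreaRect(L[k][:,:2].astype(np.float32)); print(lo,hi,k.sum(),r,np.median(L[k],0).round(1))
k=((L[...,2]>132)&(L[...,2]<144)&(np.hypot(L[...,0],L[...,1])<48)).astype(np.uint8)
cc=cv2.connectedComponentsWithStats(k)
for i in range(1,cc[0]):
    if cc[2][i,4]>30:
        q=L[cc[1]==i]; print(cc[2][i],cv2.minAreaRect(q[:,:2].astype(np.float32)),np.median(q,0),col[cc[1]==i].mean(0))
s=env.get_state();T=(rot(s).inv().apply((W-s["tcp_pos"]).reshape(-1,3))*1000).reshape(W.shape)
E
```

```text
t7.67 tcp [0.4835 0.2293 0.2778] x [-0.994 -0.11   0.002] z [-0.002 -0.    -1.   ] F [-0.7  0.2 -0.4] gap 0.0767 0.0 q [0.29 0.23 0.1  1.44 0.   0.18]
132 144 502 ((-25.879608154296875, 1.9823379516601562), (60.420467376708984, 55.97880172729492), 44.616336822509766) [-16.8   6.  137.3]
100 130 62 ((-10.401588439941406, 3.0097665786743164), (9.561105728149414, 30.83995819091797), 54.79716491699219) [-20.8   5.3 121.4]
60 80 1515 ((-1.6203594207763672, 6.481201171875), (70.37823486328125, 61.459503173828125), 85.68866729736328) [-7.7  1.9 74.3]
[223 149  68  19 193] ((-38.521671295166016, -1.7733726501464844), (18.56587791442871, 75.34245300292969), 2.580512046813965) [-43.31787158  -1.81612729 137.26089637] [109.89637306 107.70466321 103.00518135]
[256 170  16  31 309] ((-5.19864559173584, 6.756277561187744), (12.082077026367188, 35.50770568847656), 75.38731384277344) [ -6.25938887   6.23147731 137.26226688] [29.45631068 29.53721683 27.23624595]
```

View pics/w7.png

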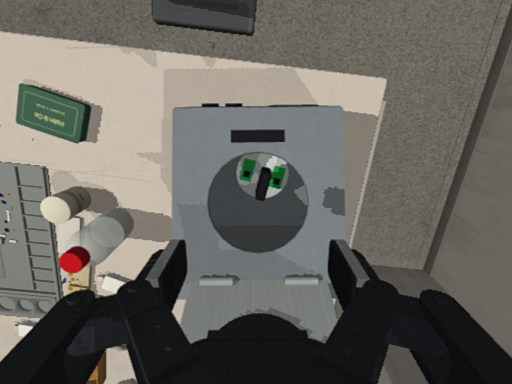

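Grip block at pixel (264,185), centre (-5.2, 6.8) mm in the chamber frame, 12 x 36 mm, long side at -0.255 rad to chamber x. That fits the pedestal tolerance.

```bash
python3 - <<'E'
from h import *
mv(ch(-5.2,6.8,200),-.144+np.pi,0);mv(ch(-5.2,6.8,91),-.144+np.pi,0)
E
```

```text
xyz [-14.2   6.8  78.5] turn [-0.    -0.002  0.255] tool z [ 0.  0. -1.]
xyz [-14.4   6.8 187.5] turn [-0.    -0.002  0.255] tool z [ 0.  0. -1.]
```

Emit:
apply_moves(
  rows=[
    {"xyz": [-14,7,30],"turn": [0,0,0.125],"grip": 0.45},
    {"xyz": [-14,7,60],"turn": [0,0,0.255],"grip": 0.45},
    {"xyz": [-14,7,78],"turn": [0,0,0.255],"grip": 0.45},
    {"xyz": [-14,7,78],"turn": [0,0,0.255],"grip": 0.45},
    {"xyz": [-14,7,100],"turn": [0,0,0.255],"grip": 0.45},
    {"xyz": [-14,7,120],"turn": [0,0,0.255],"grip": 0.45},
    {"xyz": [-14,7,140],"turn": [0,0,0.255],"grip": 0.45},
    {"xyz": [-14,7,140],"turn": [0,0,0.255],"grip": 0.45},
  ],
)

```text
clock: 8.38
tcp_pos: [0.4933, 0.2375, 0.1376]
orientation: [-0.002, 0.071, 0.997, -0.001]
wrist_force: [-0.9, -1.2, 0.4]
finger_gap: 0.0383
grip_force: 0.0
```

```bash
cat > g.py <<'E'
from h import *
st()
c=cam('wrist');W=pts(c);s=env.get_state();T=(rot(s).inv().apply((W-s["tcp_pos"]).reshape(-1,3))*1000).reshape(W.shape)
k=(abs(W[...,2]-.1375)<.006)&(np.hypot(W[...,0]-ch(-5.2,6.8,0)[0],W[...,1]-ch(-5.2,6.8,0)[1])<.03)&(abs(T[...,1])<16)
print("grip in tool",k.sum(), cv2.minAreaRect(T[k][:,:2].astype(np.float32)) if k.sum()>5 else 0, W[k].mean(0))
f=(T[...,2]>-60)&(abs(T[...,0])<13)&(abs(abs(T[...,1])-20)<12)&(W[...,2]>.14)
for sg in (1,-1):
    q=T[f&(T[...,1]*sg>0)]; i=np.argsort(-q[:,2])[:6]; print(q[i].round(0).tolist())
mv(ch(-5.2,6.8,91),-.144+np.pi,0)
E
python3 g.py
```

```text
t8.38 tcp [0.4933 0.2375 0.1376] x [-0.99   0.142  0.003] z [-0.004 -0.001 -1.   ] F [-0.9 -1.2  0.4] gap 0.0383 0.0 q [ 0.3   0.29 -0.16  1.12  0.    0.44]
grip in tool 907 ((-1.3258953094482422, -0.050339698791503906), (35.81968688964844, 12.024088859558105), 0.22854305803775787) [0.49385653 0.2377612  0.13708807]
[[-2.0, 19.0, -22.0], [-3.0, 19.0, -22.0], [-2.0, 19.0, -22.0], [-3.0, 19.0, -22.0], [-4.0, 19.0, -23.0], [9.0, 19.0, -23.0]]
[[-5.0, -20.0, -22.0], [-1.0, -20.0, -22.0], [-4.0, -20.0, -23.0], [-3.0, -20.0, -23.0], [-2.0, -20.0, -23.0], [-2.0, -20.0, -23.0]]
xyz [-1.5  0.2 48.4] turn [-0.001 -0.002  0.001] tool z [ 0.  0. -1.]
```

Emit:
apply_moves(
  rows=[
    {"xyz": [-1.5,0,18],"turn": [0,0,0],"grip": 0.45},
    {"xyz": [-1.5,0,34],"turn": [0,0,0],"grip": 0.45},
    {"xyz": [-1.5,0,45],"turn": [0,0,0],"grip": 0.45},
    {"xyz": [-1.5,0,48],"turn": [0,0,0],"grip": 0.45},
    {"xyz": [-1.5,0,48],"turn": [0,0,0],"grip": 0.45},
  ],
)

```text
clock: 8.85
tcp_pos: [0.4977, 0.238, 0.0926]
orientation: [0.001, 0.072, 0.997, 0.0]
wrist_force: [0.2, 0.5, -0.7]
finger_gap: 0.0386
grip_force: 0.0
```

Emit:
apply_moves(
  rows=[
    {"xyz": [0,0,0],"turn": [0,0,0],"grip": 0.1},
    {"xyz": [0,0,0],"turn": [0,0,0],"grip": 0.1},
    {"xyz": [0,0,0],"turn": [0,0,0],"grip": 0},
    {"xyz": [0,0,0],"turn": [0,0,0],"grip": 0},
    {"xyz": [0,0,0],"turn": [0,0,0],"grip": 0},
    {"xyz": [0,0,0],"turn": [0,0,0],"grip": 0},
  ],
  force=50,
)

```text
clock: 9.35
tcp_pos: [0.4984, 0.2382, 0.0928]
orientation: [0.001, 0.072, 0.997, 0.001]
wrist_force: [-1.1, 0.4, 5.7]
finger_gap: 0.0112
grip_force: 53.7
```

Emit:
apply_moves(
  rows=[
    {"xyz": [0,0,-4],"turn": [0,0,0],"grip": 0},
    {"xyz": [0,0,-10],"turn": [0,0,0],"grip": 0},
    {"xyz": [0,0,-18],"turn": [0,0,0],"grip": 0},
    {"xyz": [0,0,-25],"turn": [0,0,0],"grip": 0},
    {"xyz": [0,0,-25],"turn": [0,0,0],"grip": 0},
  ],
)

```text
clock: 9.77
tcp_pos: [0.4985, 0.2382, 0.1181]
orientation: [0.001, 0.072, 0.997, 0.001]
wrist_force: [0.0, -0.0, -1.2]
finger_gap: 0.0111
grip_force: 52.7
```

```bash
python3 g.py 2>/dev/null|head -2; python3 - <<'E'
from h import *
c=cam('wrist');W=pts(c);s=env.get_state();T=(rot(s).inv().apply((W-s["tcp_pos"]).reshape(-1,3))*1000).reshape(W.shape);col=c["color"].astype(int)
k=(col[...,1]>col[...,2]*1.5)&(col[...,1]>col[...,0]*1.4)&(np.hypot(T[...,0],T[...,1])<45)&(T[...,2]>0)
print("boards",k.sum(),np.median(W[k],0),np.median(T[k],0))
E
```

```text
t9.77 tcp [0.4985 0.2382 0.1181] x [-0.99   0.143 -0.003] z [ 0.003  0.001 -1.   ] F [ 0.  -0.  -1.2] gap 0.0111 52.74244487285614 q [ 0.3   0.31 -0.18  1.07  0.    0.44]
grip in tool 96 ((18.63564682006836, 0.07111930847167969), (3.2909903526306152, 11.831873893737793), 2.1393444538116455) [0.47902711 0.24077671 0.13995114]
boards 1491 [0.49300393 0.22546215 0.10130332] [  4.66592876 -13.66695197  15.37089367]
```

Emit:
apply_moves(
  rows=[
    {"xyz": [0,0,-20],"turn": [0,0,0],"grip": 0},
    {"xyz": [0,0,-45],"turn": [0,0,0],"grip": 0},
    {"xyz": [0,0,-70],"turn": [0,0,0],"grip": 0},
    {"xyz": [0,0,-95],"turn": [0,0,0],"grip": 0},
    {"xyz": [0,0,-112],"turn": [0,0,0],"grip": 0},
    {"xyz": [0,0,-120],"turn": [0,0,0],"grip": 0},
  ],
)

```text
clock: 10.37
tcp_pos: [0.4983, 0.2381, 0.2386]
orientation: [0.002, 0.072, 0.997, 0.001]
wrist_force: [1.4, 0.2, -2.3]
finger_gap: 0.0108
grip_force: 53.3
```

Emit:
apply_moves(
  rows=[
    {"xyz": [0,-12,0],"turn": [0,0,0],"grip": 0},
    {"xyz": [-2,-36,0],"turn": [0,0,0],"grip": 0},
    {"xyz": [-4,-70,0],"turn": [0,0,0],"grip": 0},
    {"xyz": [-6,-105,0],"turn": [0,0,0],"grip": 0},
    {"xyz": [-8,-140,0],"turn": [0,0,0],"grip": 0},
    {"xyz": [-10,-175,0],"turn": [0,0,0],"grip": 0},
    {"xyz": [-12,-210,0],"turn": [0,0,0],"grip": 0},
    {"xyz": [-14,-245,0],"turn": [0,0,0],"grip": 0},
    {"xyz": [-15,-280,0],"turn": [0,0,0],"grip": 0},
    {"xyz": [-16,-315,0],"turn": [0,0,0],"grip": 0},
    {"xyz": [-17,-350,0],"turn": [0,0,0],"grip": 0},
    {"xyz": [-18,-385,0],"turn": [0,0,0],"grip": 0},
  ],
)

```text
clock: 11.37
tcp_pos: [0.4581, -0.1475, 0.2343]
orientation: [-0.001, 0.072, 0.997, 0.001]
wrist_force: [0.4, -0.5, -0.7]
finger_gap: 0.011
grip_force: 53.3
```

Emit:
apply_moves(
  rows=[
    {"xyz": [-1,-35,0],"turn": [0,0,0],"grip": 0},
    {"xyz": [-2,-65,0],"turn": [0,0,0],"grip": 0},
    {"xyz": [-2,-88,20],"turn": [0,0,0],"grip": 0},
    {"xyz": [-2,-102,45],"turn": [0,0,0],"grip": 0},
    {"xyz": [-2,-107,75],"turn": [0,0,0],"grip": 0},
    {"xyz": [-2,-107,100],"turn": [0,0,0],"grip": 0},
    {"xyz": [-2,-107,120],"turn": [0,0,0],"grip": 0},
    {"xyz": [-2,-107,125],"turn": [0,0,0],"grip": 0},
    {"xyz": [-2,-107,125],"turn": [0,0,0],"grip": 0},
  ],
)

```text
clock: 12.12
tcp_pos: [0.4441, -0.2507, 0.1082]
orientation: [-0.002, 0.072, 0.997, 0.002]
wrist_force: [-0.1, -0.4, -0.7]
finger_gap: 0.0105
grip_force: 53.2
```

```bash
python3 - <<'E'
from h import *
st(); mv([.448,-.252,.049],-.144+np.pi,0)
c=cam('wrist');W=pts(c);s=env.get_state();T=(rot(s).inv().apply((W-s["tcp_pos"]).reshape(-1,3))*1000).reshape(W.shape);col=c["color"].astype(int)
k=(col[...,1]>col[...,2]*1.5)&(col[...,1]>col[...,0]*1.4)&(np.hypot(T[...,0],T[...,1])<45)
print("boards",k.sum(),np.median(T[k],0))
for v in (1,-1):
  q=T[k&(T[...,1]*v>0)]; print(q.mean(0))
k=(abs(T[...,2]-21)<9)&(np.hypot(T[...,0]-2,T[...,1])<45); q=T[k]; print("disc x",np.percentile(q[:,0],[1,99]),"y",np.percentile(q[:,1],[.5,99.5]), "z",np.median(q[:,2]))
b=(abs(W[...,2]-.022)<.006)&(abs(W[...,0]-.4457)<.065)&(abs(W[...,1]+.2515)<.065)
print("block",W[b].min(0),W[b].max(0),b.sum())
E
```

```text
t12.12 tcp [ 0.4441 -0.2507  0.1082] x [-0.99   0.144  0.005] z [-0.005  0.004 -1.   ] F [-0.1 -0.4 -0.7] gap 0.0105 53.18848729133606 q [-0.67  0.25 -0.3   1.03  0.   -0.53]
xyz [-4.4 -0.9 59.2] turn [ 0.003 -0.005 -0.   ] tool z [ 0.  0. -1.]
boards 1545 [ 5.86221829  0.75887628 18.16146655]
[ 4.93305868 20.81798296 16.27695256]
[  4.5886367  -20.27232312  16.27896204]
disc x [-16.72187766  37.27668267] y [-33.54196691  35.02655706] z 20.970846105144805
block [ 0.38600434 -0.30959924  0.01600647] [ 0.48623289 -0.19254357  0.02466572] 2861
```

Emit:
apply_moves(
  rows=[
    {"xyz": [-4,-1,20],"turn": [0,0,0],"grip": 0},
    {"xyz": [-4,-1,40],"turn": [0,0,0],"grip": 0},
    {"xyz": [-4,-1,52],"turn": [0,0,0],"grip": 0},
    {"xyz": [-4,-1,56],"turn": [0,0,0],"grip": 0},
    {"xyz": [-4,-1,58],"turn": [0,0,0],"grip": 0},
    {"xyz": [-4,-1,58],"turn": [0,0,0],"grip": 0},
  ],
)

```text
clock: 12.67
tcp_pos: [0.4511, -0.254, 0.054]
orientation: [0.001, 0.072, 0.997, -0.0]
wrist_force: [-0.3, 1.1, -1.2]
finger_gap: 0.0111
grip_force: 53.3
```

Emit:
apply_moves(
  rows=[
    {"xyz": [0,0,1],"turn": [0,0,0],"grip": 0},
    {"xyz": [0,0,1.5],"turn": [0,0,0],"grip": 0},
    {"xyz": [0,0,1.5],"turn": [0,0,0],"grip": 0},
  ],
)

```text
clock: 12.92
tcp_pos: [0.4509, -0.2539, 0.0523]
orientation: [0.001, 0.072, 0.997, -0.0]
wrist_force: [-0.5, -0.6, 0.1]
finger_gap: 0.011
grip_force: 53.3
```

Emit:
apply_moves(
  rows=[
    {"xyz": [3,1.5,0],"turn": [0,0,0],"grip": 0},
    {"xyz": [3,1.5,2],"turn": [0,0,0],"grip": 0},
    {"xyz": [3,1.5,3],"turn": [0,0,0],"grip": 0},
    {"xyz": [3,1.5,3],"turn": [0,0,0],"grip": 0},
  ],
)

```text
clock: 13.25
tcp_pos: [0.4475, -0.2514, 0.0483]
orientation: [-0.0, 0.072, 0.997, 0.0]
wrist_force: [0.5, -0.3, -1.2]
finger_gap: 0.0113
grip_force: 53.3
```

Emit:
apply_moves(
  rows=[
    {"xyz": [0,0,0.7],"turn": [0,0,0],"grip": 0},
    {"xyz": [0,0,1],"turn": [0,0,0],"grip": 0},
    {"xyz": [0,0,1],"turn": [0,0,0],"grip": 0},
  ],
)

```text
clock: 13.5
tcp_pos: [0.4478, -0.2517, 0.0477]
orientation: [0.0, 0.072, 0.997, 0.0]
wrist_force: [-1.1, -0.8, 1.7]
finger_gap: 0.0112
grip_force: 53.6
```

Emit:
apply_moves(
  rows=[
    {"xyz": [0,0,0.7],"turn": [0,0,0],"grip": 0},
    {"xyz": [0,0,1],"turn": [0,0,0],"grip": 0},
    {"xyz": [0,0,1],"turn": [0,0,0],"grip": 0},
  ],
)

```text
clock: 13.75
tcp_pos: [0.4481, -0.2517, 0.0475]
orientation: [0.001, 0.072, 0.997, -0.0]
wrist_force: [-1.0, 1.8, 7.5]
finger_gap: 0.0109
grip_force: 54.5
```

Set down: the contact force rises at the expected height. I'll release and lift away.

Emit:
apply_moves(
  rows=[
    {"xyz": [0,0,-0.7],"turn": [0,0,0],"grip": 0},
    {"xyz": [0,0,-0.7],"turn": [0,0,0],"grip": 0.2},
    {"xyz": [0,0,-0.7],"turn": [0,0,0],"grip": 0.4},
    {"xyz": [0,0,-0.7],"turn": [0,0,0],"grip": 0.45},
    {"xyz": [0,0,-0.7],"turn": [0,0,0],"grip": 0.45},
    {"xyz": [0,0,-10],"turn": [0,0,0],"grip": 0.45},
    {"xyz": [0,0,-40],"turn": [0,0,0],"grip": 0.45},
    {"xyz": [0,0,-80],"turn": [0,0,0],"grip": 0.45},
    {"xyz": [0,0,-120],"turn": [0,0,0],"grip": 0.45},
    {"xyz": [0,0,-160],"turn": [0,0,0],"grip": 0.45},
    {"xyz": [0,0,-200],"turn": [0,0,0],"grip": 0.45},
    {"xyz": [0,0,-210],"turn": [0,0,0],"grip": 0.45},
  ],
)

```text
clock: 14.75
tcp_pos: [0.4496, -0.2532, 0.2641]
orientation: [0.004, 0.072, 0.997, -0.003]
wrist_force: [0.6, -1.7, 0.3]
finger_gap: 0.0384
grip_force: 0.0
```

```bash
python3 - <<'E'
from h import *
st()
c=cam('wrist');W=pts(c);col=c["color"].astype(int)
k=(abs(W[...,2]-.092)<.005)&(np.hypot(W[...,0]-.4457,W[...,1]+.2515)<.04); print("grip",k.sum(),cv2.minAreaRect(W[k][:,:2].astype(np.float32)*1000),W[k][:,2].mean())
d=cam("scene");Ws=pts(d)
H=(Ws-ch(85,0,186))@R.from_euler('z',YAW).as_matrix()*1000
k=(H[...,2]>20)&(H[...,2]<180)&(H[...,0]>-60)&(H[...,0]<140)&(abs(H[...,1])<90)
q=H[k]; print("hatch",np.percentile(q,[1,50,99],axis=0).round(0),np.median(np.arctan2(q[:,2],q[:,0])))
# what stands behind the chamber
k=(H[...,0]>20)&(H[...,0]<250)&(abs(H[...,1])<120)&(H[...,2]>20)&(H[...,2]<400); q=H[k]; 
g,_,_=np.histogram2d(q[:,0],q[:,1],bins=[range(20,260,30),range(-120,121,40)]);print(g.astype(int))
e=cam("side");We=pts(e);H=(We-ch(85,0,186))@R.from_euler('z',YAW).as_matrix()*1000
k=(H[...,0]>0)&(H[...,0]<250)&(abs(H[...,1])<150)&(H[...,2]>-20)&(H[...,2]<400); q=H[k]
z=np.zeros((8,7))
for x,y,zz in q: z[int(x//32),int((y+150)//43)]=max(z[int(x//32),int((y+150)//43)],zz)
print(z.astype(int))
E
```

```text
t14.75 tcp [ 0.4496 -0.2532  0.2641] x [-0.99   0.143 -0.009] z [ 0.008 -0.006 -1.   ] F [ 0.6 -1.7  0.3] gap 0.0384 0.0 q [-0.67  0.18  0.    1.39  0.   -0.52]
grip 275 ((447.0128173828125, -250.87364196777344), (11.387578010559082, 35.95769500732422), 81.65763092041016) 0.09102816933834132
hatch [[  6. -71.  21.]
 [ 26.   9.  99.]
 [ 50.  76. 163.]] 1.28952219101072
[[  0 253 263 353 367   0]
 [  0   4   7   5   4   0]
 [  0   0   0   0   0   0]
 [  0   0   0   0   0   0]
 [  0   0   0   0   0   0]
 [  8   0   0   0   0   0]
 [156 142 138 125 116 111]]
[[  0 109 155 160 118 105   0]
 [  0 163 162 163 163 160   0]
 [  0   0   0   0   0   0   0]
 [  0   0   0   0   0   0   0]
 [  0   0   0   0   0   0 228]
 [  0   0   0   0   0   0 229]
 [249 250 248 250 249 251 229]
 [348   0 350 351 342 304 249]]
```

```bash
python3 - <<'E'
from h import *
mv([.47,.08,.37],YAW+np.pi,0)
r=R.from_euler('z',YAW+np.pi); 
# B relative to A in tool axes of A
A=np.array([.47,.08,.37]);B=ch(165,0,365)
x=np.array([np.cos(YAW+np.pi),np.sin(YAW+np.pi),0]);z=np.array([0,0,-1.]);y=np.cross(z,x)
print(B,np.hypot(*B[:2]),(np.stack([x,y,z])@(B-A)*1000).round(0))
E
```

```text
xyz [  25.7  331.7 -112.6] turn [-0.002  0.003 -0.255] tool z [ 0.  0. -1.]
[0.66558456 0.24977741 0.365     ] 0.7109089700530551 [-213.  147.    5.]
```

Emit:
apply_moves(
  rows=[
    {"xyz": [0,5,-35],"turn": [0,0,0],"grip": 0},
    {"xyz": [2,20,-70],"turn": [0,0,0],"grip": 0},
    {"xyz": [5,50,-95],"turn": [0,0,0],"grip": 0},
    {"xyz": [10,90,-113],"turn": [0,0,0],"grip": 0},
    {"xyz": [15,130,-113],"turn": [0,0,0],"grip": 0},
    {"xyz": [20,170,-113],"turn": [0,0,-0.05],"grip": 0},
    {"xyz": [25,210,-113],"turn": [0,0,-0.1],"grip": 0},
    {"xyz": [26,250,-113],"turn": [0,0,-0.15],"grip": 0},
    {"xyz": [26,290,-113],"turn": [0,0,-0.2],"grip": 0},
    {"xyz": [26,332,-113],"turn": [0,0,-0.255],"grip": 0},
    {"xyz": [26,332,-113],"turn": [0,0,-0.255],"grip": 0},
  ],
)

```text
clock: 15.82
tcp_pos: [0.4687, 0.087, 0.3673]
orientation: [-0.002, -0.061, 0.998, 0.002]
wrist_force: [-0.4, -1.2, -0.3]
finger_gap: -0.0001
grip_force: 0.0
```

Emit:
apply_moves(
  rows=[
    {"xyz": [-25,17,4],"turn": [0,0,0],"grip": 0},
    {"xyz": [-50,34,4],"turn": [0,0,0],"grip": 0},
    {"xyz": [-75,51,4],"turn": [0,0,0],"grip": 0},
    {"xyz": [-100,69,4],"turn": [0,0,0],"grip": 0},
    {"xyz": [-100,69,4],"turn": [0,0,0],"grip": 0},
  ],
)

```text
clock: 16.23
tcp_pos: [0.5638, 0.1629, 0.3602]
orientation: [-0.003, -0.057, 0.998, 0.0]
wrist_force: [-2.1, -1.6, -1.2]
finger_gap: -0.0
grip_force: 0.0
```

```bash
python3 - <<'E'
from h import *
st(); mv(ch(165,0,365),YAW+np.pi,0)
c=cam('wrist');W=pts(c);H=(W-ch(85,0,186))@R.from_euler('z',YAW).as_matrix()*1000
k=(H[...,2]>120)&(H[...,2]<175)&(H[...,0]>0)&(H[...,0]<80)&(abs(H[...,1])<90); q=H[k]
print(k.sum(), np.percentile(q,[1,50,99],axis=0).round(0) if k.sum() else 0)
E
```

```text
t16.23 tcp [0.5638 0.1629 0.3602] x [-0.994 -0.113  0.006] z [-0.006  0.    -1.   ] F [-2.1 -1.6 -1.2] gap -0.0 0.0 q [0.14 0.36 0.49 1.7  0.   0.03]
xyz [-110.9   74.9   -5.4] turn [ 0.001 -0.006  0.002] tool z [ 0.  0. -1.]
4035 [[  7. -42. 121.]
 [ 41.  40. 149.]
 [ 51.  75. 163.]]
```

Emit:
apply_moves(
  rows=[
    {"xyz": [-10,10,-8],"turn": [0,0,0],"grip": 0},
    {"xyz": [-35,25,-9],"turn": [0,0,0],"grip": 0},
    {"xyz": [-60,40,-9],"turn": [0,0,0],"grip": 0},
    {"xyz": [-85,58,-9],"turn": [0,0,0],"grip": 0},
    {"xyz": [-111,75,-9],"turn": [0,-0.006,0],"grip": 0},
    {"xyz": [-111,75,-9],"turn": [0,-0.006,0],"grip": 0},
    {"xyz": [-111,75,-9],"turn": [0,-0.006,0],"grip": 0},
  ],
)

```text
clock: 16.87
tcp_pos: [0.6643, 0.2474, 0.3705]
orientation: [0.0, -0.056, 0.998, -0.0]
wrist_force: [1.6, 0.8, -0.6]
finger_gap: 0.0
grip_force: 0.0
```

```bash
python3 - <<'E'
from h import *
st(); mv(ch(165,0,365),YAW+np.pi,0)
E
```

```text
t16.87 tcp [0.6643 0.2474 0.3705] x [-0.994 -0.111 -0.001] z [ 0.001 -0.001 -1.   ] F [ 1.6  0.8 -0.6] gap 0.0 0.0 q [ 0.24  0.76  1.2   2.01 -0.    0.13]
xyz [-1.5  2.2  5.5] turn [-0.001  0.001  0.   ] tool z [ 0.  0. -1.]
```

```bash
python3 - <<'E'
import numpy as np
def surf(x,th): # outer face height at x
    n=np.array([np.sin(th),-np.cos(th)]); p=5*n; t=np.array([np.cos(th),np.sin(th)])
    return p[1]+(x-p[0])*t[1]/t[0]
out=[]
for d in [74,80,86,93,100,107,114,121,128,135,142,149,156,163,170,177,184,190,195,200]:
    th=np.radians(d); n=np.array([np.sin(th),-np.cos(th)])
    if d<90: x=170*np.cos(th)+5*np.sin(th)+11; z=145
    else:
        r=145; P=r*np.array([np.cos(th),np.sin(th)])+5*n
        off=11-22*np.clip((d-140)/55,0,1); x=P[0]+off
        z=P[1] if d<115 else max(surf(x-11,th),surf(x+11,th))
    out.append((x,z)); 
    # TCP in hinge frame: z-22; tool shift from start chamber x=164 -> hinge frame 79, z .3705-.186=184.5
    print(d,round(x,1),round(z,1),"tool x,z from (79,184.5):",round(79-x,1),round(184.5-(z-22),1))
E
```

```text
74 62.7 145 tool x,z from (79,184.5): 16.3 61.5
80 45.4 145 tool x,z from (79,184.5): 33.6 61.5
86 27.8 145 tool x,z from (79,184.5): 51.2 61.5
93 8.4 145.1 tool x,z from (79,184.5): 70.6 61.4
100 -9.3 143.7 tool x,z from (79,184.5): 88.3 62.8
107 -26.6 140.1 tool x,z from (79,184.5): 105.6 66.4
114 -43.4 134.5 tool x,z from (79,184.5): 122.4 72.0
121 -59.4 126.9 tool x,z from (79,184.5): 138.4 79.6
128 -74.3 117.3 tool x,z from (79,184.5): 153.3 89.2
135 -88.0 106.1 tool x,z from (79,184.5): 167.0 100.4
142 -101.0 93.8 tool x,z from (79,184.5): 180.0 112.7
149 -114.3 81.1 tool x,z from (79,184.5): 193.3 125.4
156 -125.8 66.4 tool x,z from (79,184.5): 204.8 140.1
163 -135.4 50.0 tool x,z from (79,184.5): 214.4 156.5
170 -142.9 32.2 tool x,z from (79,184.5): 221.9 174.3
177 -148.3 13.4 tool x,z from (79,184.5): 227.3 193.1
184 -151.6 -4.8 tool x,z from (79,184.5): 230.6 211.3
190 -152.7 -19.9 tool x,z from (79,184.5): 231.7 226.4
195 -152.4 -32.7 tool x,z from (79,184.5): 231.4 239.2
200 -149.0 -44.9 tool x,z from (79,184.5): 228.0 251.4
```

Emit:
apply_moves(
  rows=[
    {"xyz": [-2,2,25],"turn": [0,0,0],"grip": 0},
    {"xyz": [-2,2,50],"turn": [0,0,0],"grip": 0},
    {"xyz": [0,2,62],"turn": [0,0,0],"grip": 0},
    {"xyz": [10,2,62],"turn": [0,0,0],"grip": 0},
  ],
)

```text
clock: 17.2
tcp_pos: [0.6513, 0.246, 0.3076]
orientation: [-0.001, -0.055, 0.998, -0.001]
wrist_force: [0.5, 0.2, -0.3]
finger_gap: -0.0002
grip_force: 0.0
```

Emit:
apply_moves(
  rows=[
    {"xyz": [8,0,0],"turn": [0,0,0],"grip": 0},
    {"xyz": [16,0,0],"turn": [0,0,0],"grip": 0},
    {"xyz": [24,0,0],"turn": [0,0,0],"grip": 0},
    {"xyz": [33,0,0],"turn": [0,0,0],"grip": 0},
    {"xyz": [41,0,0],"turn": [0,0,0],"grip": 0},
  ],
)

```text
clock: 17.62
tcp_pos: [0.6108, 0.2418, 0.3129]
orientation: [0.003, -0.055, 0.998, 0.0]
wrist_force: [0.2, 0.2, 0.3]
finger_gap: -0.0
grip_force: 0.3
```

```bash
cat > hs.py <<'E'
from h import *
st();s=env.get_state()
L=(s["tcp_pos"]-ch(85,0,186))@R.from_euler('z',YAW).as_matrix()*1000;print("tcp in hinge frame",L.round(1),"tip z",round(L[2]+22,1))
d=cam("scene");W=pts(d);H=(W-ch(85,0,186))@R.from_euler('z',YAW).as_matrix()*1000
k=(abs(H[...,1])<72)&(abs(H[...,1])>25)&(np.hypot(H[...,0],H[...,2])<172)&(np.hypot(H[...,0],H[...,2])>60)&(d["color"].min(2)>85)
a=np.degrees(np.arctan2(H[k][:,2],H[k][:,0]))%360; print("hatch deg",k.sum(),np.percentile(a,[10,25,50,75,90]).round(1))
E
python3 hs.py
```

```text
t17.62 tcp [0.6108 0.2418 0.3129] x [-0.994 -0.11  -0.007] z [ 0.006  0.    -1.   ] F [0.2 0.2 0.3] gap -0.0 0.31855385713029705 q [ 0.26  0.49  0.57  1.64 -0.    0.15]
tcp in hinge frame [ 24.7  -1.9 126.9] tip z 148.9
hatch deg 793 [ 87.3 198.9 200.1 200.9 201.7]
```

Emit:
apply_moves(
  rows=[
    {"xyz": [8,2,2],"turn": [0,0,0],"grip": 0},
    {"xyz": [16,2,4],"turn": [0,0,0],"grip": 0},
    {"xyz": [34,2,5],"turn": [0,0,0],"grip": 0},
    {"xyz": [51,2,9],"turn": [0,0,0],"grip": 0},
    {"xyz": [68,2,14],"turn": [0,0,0],"grip": 0},
    {"xyz": [84,2,22],"turn": [0,0,0],"grip": 0},
    {"xyz": [99,2,32],"turn": [0,0,0],"grip": 0},
    {"xyz": [113,2,43],"turn": [0,0,0],"grip": 0},
  ],
)

```text
clock: 18.33
tcp_pos: [0.4987, 0.2316, 0.2689]
orientation: [0.004, -0.055, 0.998, 0.0]
wrist_force: [1.7, 0.2, 1.3]
finger_gap: 0.0
grip_force: 0.5
```

```bash
python3 hs.py
```

```text
t18.33 tcp [0.4987 0.2316 0.2689] x [-0.994 -0.11  -0.008] z [ 0.008  0.001 -1.   ] F [1.7 0.2 1.3] gap 0.0 0.4652455444011139 q [ 0.29  0.25  0.1   1.42 -0.    0.18]
tcp in hinge frame [-87.8   0.4  82.9] tip z 104.9
hatch deg 789 [131.8 132.9 199.7 200.7 201.3]
```

Emit:
apply_moves(
  rows=[
    {"xyz": [13,0,11],"turn": [0,0,0],"grip": 0},
    {"xyz": [26,0,24],"turn": [0,0,0],"grip": 0},
    {"xyz": [38,0,38],"turn": [0,0,0],"grip": 0},
    {"xyz": [48,0,55],"turn": [0,0,0],"grip": 0},
    {"xyz": [55,0,73],"turn": [0,0,0],"grip": 0},
    {"xyz": [60,0,91],"turn": [0,0,0],"grip": 0},
    {"xyz": [64,0,110],"turn": [0,0,0],"grip": 0},
    {"xyz": [65,0,125],"turn": [0,0,0],"grip": 0},
    {"xyz": [65,0,132],"turn": [0,0,0],"grip": 0},
    {"xyz": [65,0,132],"turn": [0,0,0],"grip": 0},
  ],
)

```text
clock: 19.22
tcp_pos: [0.4351, 0.2248, 0.1351]
orientation: [0.002, -0.055, 0.998, -0.0]
wrist_force: [-0.9, 0.0, 1.3]
finger_gap: 0.0003
grip_force: 0.4
```

```bash
python3 hs.py
```

```text
t19.22 tcp [0.4351 0.2248 0.1351] x [-0.994 -0.11  -0.004] z [ 0.004 -0.    -1.   ] F [-0.9  0.   1.3] gap 0.0003 0.40608146460726857 q [ 0.31  0.18 -0.31  1.08 -0.    0.2 ]
tcp in hinge frame [-151.8    0.7  -50.9] tip z -28.9
hatch deg 703 [188.3 189.9 190.7 191.6 192.4]
```

Emit:
apply_moves(
  rows=[
    {"xyz": [0,0,6],"turn": [0,0,0],"grip": 0},
    {"xyz": [0,0,12],"turn": [0,0,0],"grip": 0},
    {"xyz": [0,0,17],"turn": [0,0,0],"grip": 0},
    {"xyz": [-1,0,20],"turn": [0,0,0],"grip": 0},
    {"xyz": [-1,0,22],"turn": [0,0,0],"grip": 0},
    {"xyz": [-1,0,22],"turn": [0,0,0],"grip": 0},
  ],
)

```text
clock: 19.77
tcp_pos: [0.4383, 0.2262, 0.1145]
orientation: [0.004, -0.056, 0.998, 0.0]
wrist_force: [0.3, -0.1, 1.0]
finger_gap: 0.0002
grip_force: 0.3
```

```bash
python3 hs.py
```

```text
t19.77 tcp [0.4383 0.2262 0.1145] x [-0.994 -0.111 -0.007] z [ 0.007  0.001 -1.   ] F [ 0.3 -0.1  1. ] gap 0.0002 0.2832057431805879 q [ 0.31  0.2  -0.34  1.02 -0.    0.2 ]
tcp in hinge frame [-148.5    1.7  -71.5] tip z -49.5
hatch deg 684 [195.9 197.4 198.5 199.5 200.1]
```

Emit:
apply_moves(
  rows=[
    {"xyz": [0,0,1.5],"turn": [0,0,0],"grip": 0},
    {"xyz": [0,0,3],"turn": [0,0,0],"grip": 0},
    {"xyz": [0,0,3],"turn": [0,0,0],"grip": 0},
  ],
)

```text
clock: 20.07
tcp_pos: [0.4377, 0.226, 0.111]
orientation: [0.003, -0.056, 0.998, 0.0]
wrist_force: [-0.2, 0.5, 1.5]
finger_gap: 0.0001
grip_force: 0.6
```

Emit:
apply_moves(
  rows=[
    {"xyz": [0,0,1],"turn": [0,0,0],"grip": 0},
    {"xyz": [0,0,2],"turn": [0,0,0],"grip": 0},
    {"xyz": [0,0,2],"turn": [0,0,0],"grip": 0},
  ],
)

```text
clock: 20.32
tcp_pos: [0.4379, 0.2261, 0.1106]
orientation: [0.004, -0.056, 0.998, 0.0]
wrist_force: [-3.4, -2.1, 12.0]
finger_gap: 0.0001
grip_force: 6.0
```

Emit:
apply_moves(
  rows=[
    {"xyz": [0,0,1],"turn": [0,0,0],"grip": 0},
    {"xyz": [0,0,2],"turn": [0,0,0],"grip": 0},
    {"xyz": [0,0,2],"turn": [0,0,0],"grip": 0},
  ],
)

```text
clock: 20.57
tcp_pos: [0.438, 0.2261, 0.1104]
orientation: [0.004, -0.056, 0.998, 0.0]
wrist_force: [-7.7, -2.2, 23.7]
finger_gap: 0.0001
grip_force: 12.7
```

```bash
python3 hs.py
```

```text
t20.57 tcp [0.438  0.2261 0.1104] x [-0.994 -0.111 -0.009] z [ 0.009  0.001 -1.   ] F [-7.7 -2.2 23.7] gap 0.0001 12.725039650686085 q [ 0.31  0.2  -0.35  1.01 -0.    0.2 ]
tcp in hinge frame [-148.8    1.7  -75.6] tip z -53.6
hatch deg 517 [196.5 198.2 199.6 200.6 201.3]
```

At the stop (24 N). I'll let go and back away.

Emit:
apply_moves(
  rows=[
    {"xyz": [0,0,-10],"turn": [0,0,0],"grip": 0},
    {"xyz": [0,0,-25],"turn": [0,0,0],"grip": 0},
    {"xyz": [20,0,-50],"turn": [0,0,0],"grip": 0},
    {"xyz": [50,0,-80],"turn": [0,0,0],"grip": 0},
    {"xyz": [70,-10,-110],"turn": [0,0,0],"grip": 0},
    {"xyz": [70,-20,-120],"turn": [0,0,0],"grip": 0},
    {"xyz": [70,-20,-120],"turn": [0,0,0],"grip": 0},
    {"xyz": [70,-20,-120],"turn": [0,0,0],"grip": 0},
    {"xyz": [70,-20,-120],"turn": [0,0,0],"grip": 0},
    {"xyz": [70,-20,-120],"turn": [0,0,0],"grip": 0},
    {"xyz": [70,-20,-120],"turn": [0,0,0],"grip": 0},
    {"xyz": [70,-20,-120],"turn": [0,0,0],"grip": 0},
  ],
)

```text
clock: 21.62
tcp_pos: [0.3695, 0.1983, 0.2256]
orientation: [0.002, -0.056, 0.998, -0.0]
wrist_force: [-0.1, -0.2, -0.0]
finger_gap: 0.0002
grip_force: 0.0
```

```bash
python3 hs.py; python3 - <<'E'
from h import *
e=cam("scene");o=np.load("s0.npz");n=np.array([-.3408,-.0444,.939]);W=pts(e);p=np.array([0.5076,0.2358,0.162])
k=(np.linalg.norm(W-p,axis=-1)<.06); print("hatch plane dev",np.nanmedian((W[k]-p)@n),k.sum())
cv2.imwrite("pics/end.png",cv2.resize(e["color"][140:310,110:330],None,fx=3,fy=3))
E
```

```text
t21.62 tcp [0.3695 0.1983 0.2256] x [-0.994 -0.111 -0.004] z [ 0.004  0.    -1.   ] F [-0.1 -0.2 -0. ] gap 0.0002 0.0 q [ 0.3   0.   -0.28  1.28 -0.    0.19]
tcp in hinge frame [-219.9  -18.3   39.6] tip z 61.6
hatch deg 1032 [195.8 197.2 198.3 199.2 200.1]
hatch plane dev -0.0007068845005915611 1145
```

View pics/end.png

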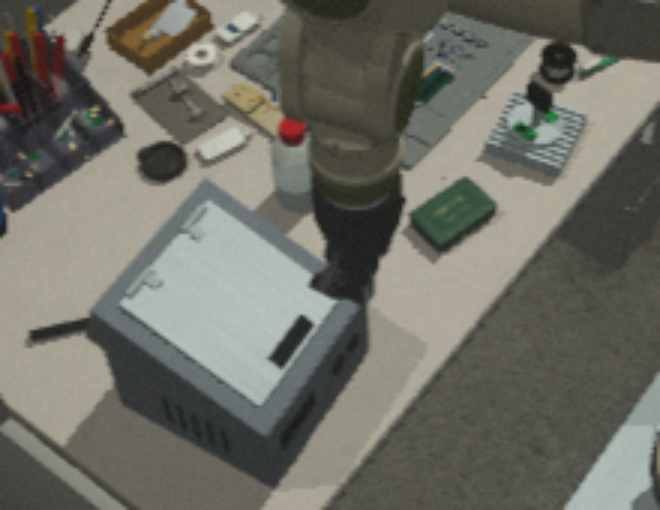

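The hatch is shut and latched, with its pad at (292,341). The carrier stands upright on the cooling block at (537,125), and the bottle and tin are where they were.

```bash
python3 -c "
from workcell import ticket
print(ticket.hand_in())"
```

```text
the job is handed in; nothing more can be done
None
```

The job is handed in: the carrier stands upright within about 2 mm of the cooling block's centre, the hatch is shut and stayed latched after release, the bottle and tin were seen unmoved, and the arm finished clear at about 22 s of the 72 s allowed.

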